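# Load the bearings and lift the tote by its telescopic handle

### The job

Collect the two finished bearings from the machine's catch tray into the parts tote, setting them down rather than dropping them. Then take the tote's telescopic carrying handle so that the release button in its grip is pressed in, draw it out past the first stop to the second (last) stop, and lift the tote level by it, about five centimetres clear of the bench, ready to be carried off. Finish while still holding it up like that; leave the spanner, the tape roll and the oil can alone.

Things in the scene. Friction and masses are not known exactly. Their poses are not given: they have to be found in the camera images.
- bearing_a_mid (a point): one of two equal steel ball bearings lying flat in the catch tray, 47 mm across, 14 mm high, 0.1 kg; the point is its centre, 7 mm above its underside
- bearing_b_mid (a point): the other ball bearing, the same in every way
- catch_tray: shallow steel catch tray standing on the bench, fixed: 126 mm (its x) by 176 mm (its y), floor 3 mm thick, walls 3 mm thick and 20 mm high, but 34 mm high along its +x edge; the two bearings lie apart along its y. Origin: centre of the underside
- tote: grey sheet-steel parts tote, loose, 0.6 kg empty: 170 mm (its x) by 236 mm (its y), walls 3 mm thick, 63 mm high; inner floor 6 mm above the underside. A panel 5 mm thick and 82 mm high along its x axis (y = 0) parts it into two equal open bays, centred at y = -0.06 and +0.06; the bearings may go in either. The carrying handle stands over this panel. Origin: centre of the underside, z up
- grip_mid (a point): the middle of the handle's black grip bar, which runs along the tote's x: 140 mm long, 26 mm wide (tote's y), 24 mm high; with the handle fully in, 131 mm above the tote's underside; it rises with the handle. Two tubes carry it, at tote x = -0.058 and +0.058; the lower tubes' collars are 22 mm square, tops 115 mm up; between the tubes the space under the bar is free for fingers
- handle (a joint): how far the handle is drawn out, m: 0 fully in, 0.048 first stop, 0.096 second and last stop (it goes no farther). At each a sprung pin locks it both ways (1 mm of play) unless the release button is in by more than 3 mm; between stops it slides with about 3 N, less than the tote's weight, and stays where it is left. Pulled while locked, it lifts the whole tote
- button_face (a point): the middle of the outer face of the release button, in the middle of the grip bar's -y side (tote's axes): 28 mm along the bar and 13 mm high, it stands 5 mm proud of the bar. Fingers closing on the bar's middle across its width (31 mm with the button out, 26 mm with it in) squeeze it in
- release (a joint): how far the release button is pressed in, m: 0 out, 0.005 fully in (flush with the bar); sprung, 2.4 N to start and 6.4 N fully in
- spanner: bystander: steel combination spanner 233 mm long lying on the bench, origin under its middle; leave it alone
- tape: bystander: roll of black tape, 65 mm across and 18 mm high, origin under its middle; leave it alone
- oiler: bystander: small green oil can with a thin spout, 187 mm high, standing on the bench, origin under its middle; leave it alone
Not all that is in view belongs to the job. Leave any yellow look-alike of the part that bears bearing_a_mid alone. Leave any green look-alike of the part that bears bearing_b_mid alone.

How it is judged:
On the way, in this order (a step that is already met when the one before it is completed fails the run):
1. both bearings lie in the tote, let go (x of bearing_a_mid in the frame of tote between -0.082 and 0.082 m and y of bearing_a_mid in the frame of tote between -0.115 and 0.115 m and z of bearing_a_mid in the frame of tote between 0.006 and 0.042 m and x of bearing_b_mid in the frame of tote between -0.082 and 0.082 m and y of bearing_b_mid in the frame of tote between -0.115 and 0.115 m and z of bearing_b_mid in the frame of tote between 0.006 and 0.042 m and contact force between the fingers and bearing_a below 0.1 N and contact force between the fingers and bearing_b below 0.1 N and linear speed of each of bearing_a, bearing_b below 0.05 m/s), for 0.2 s.
2. the handle is drawn out to its second stop while the tote stands on the bench (value of joint handle above 0.091 m and height (world z) of tote below 0.012 m and angle between tote's own z axis and vertical below 0.12 rad and x of bearing_a_mid in the frame of tote between -0.082 and 0.082 m and y of bearing_a_mid in the frame of tote between -0.115 and 0.115 m and z of bearing_a_mid in the frame of tote between 0.006 and 0.042 m and x of bearing_b_mid in the frame of tote between -0.082 and 0.082 m and y of bearing_b_mid in the frame of tote between -0.115 and 0.115 m and z of bearing_b_mid in the frame of tote between 0.006 and 0.042 m), for 0.02 s.
At the end, for the whole second after the job is handed in: the handle is out at its second stop (more than 91 mm), the fingers hold it (more than 3 N), the tote hangs from it 30 to 100 mm above the bench, within 10 degrees of level and still, and both bearings lie inside it (value of joint handle above 0.091 m and height (world z) of tote between 0.03 and 0.1 m and angle between tote's own z axis and vertical below 0.17 rad and linear speed of tote below 0.03 m/s and angular speed of tote below 0.3 rad/s and contact force between the fingers and handle above 3 N and x of bearing_a_mid in the frame of tote between -0.082 and 0.082 m and y of bearing_a_mid in the frame of tote between -0.115 and 0.115 m and z of bearing_a_mid in the frame of tote between 0.006 and 0.042 m and x of bearing_b_mid in the frame of tote between -0.082 and 0.082 m and y of bearing_b_mid in the frame of tote between -0.115 and 0.115 m and z of bearing_b_mid in the frame of tote between 0.006 and 0.042 m); the arm keeps its last pose, push and grip.
It fails at once if a bearing is dropped (falls faster than 0.9 m/s with no finger on it) ((linear speed of bearing_a above 0.9 m/s and contact force between the fingers and bearing_a below 0.01 N) or (linear speed of bearing_b above 0.9 m/s and contact force between the fingers and bearing_b below 0.01 N)).
It fails at once if a bystander is moved by more than 25 mm (distance of any of spanner, tape, oiler from where it was at the start of the episode above 0.025 m).
It also fails if it takes over 61 s, if anything falls off the work surface, if the arm or the gripper's body presses on something with over 40 N, if the wrist force passes 120 N, or if a joint passes its speed limit or range.

### The arm

A 6-joint arm with a two-finger parallel gripper is mounted at the origin on a cart in front of the work surface, level with it; the furniture and walls round the work are solid. World frame = base frame: x ahead of the robot, y to its left, z up, the work surface at z = 0. Lengths are in m, angles in rad, forces in N, time in s.
With the tool pointing down it reaches from about 0.375 to 0.9 m from the base axis. Payload 3.1 kg.
Tool frame: the origin (TCP) lies at the very end of the fingers, on their centre line; the grasp point (between the pads) lies 19 mm behind it; z points along the fingers, y is the line along which they close (so a half turn about z gives the same grasp; the last joint's range is limited). The gripper opens to 85 mm and grips with 20 to 120 N. Pads are 22 mm wide; open, the fingers measure 114 mm over their backs; the gripper's body (76 mm by 85 mm) begins 54 mm behind the grasp point. The pads swing forward as they close: fully open they stand 13 mm farther back than shut.
Start: joints at [1.123, 0.527, 1.433, -0, 1.181, -0.178], TCP at [0.166, 0.603, 0.231] pointing down, gripper open.
Joint ranges: [-3.08, 3.08], [-0.75, 2.2], [0.22, 2.44], [-1.43, 4.57], [0, 2.65], [-2.85, 2.85]. Speed limits (rad/s): [2.79, 2.79, 3.14, 3.14, 3.14, 3.14].

### API

Orientations are given as a unit quaternion [x, y, z, w].
In Python, from station import manip gives the robot as it stands.
- The arm moves only by the shell command python3 -m handwheel 'ROWS' [FORCE]. ROWS is JSON, a list of rows, each a list of 7 numbers: the shift along the world's x, y, z in mm, then the turn, a rotation vector about the world's x, y, z in degrees, then the opening, from 0 (shut) to 1 (fully open). A call has exactly 10 rows; each row shifts and turns the commanded pose from where the row before left it; what a row does not reach is not made up. A row lasts 1/8 s, in which the tool goes at most 62.5 mm and 10.7 degrees, less where a joint would pass 70% of its speed; a pose out of reach is approached as far as the arm can. A call is refused whole if a number of a shift passes 62.5 or a number of a turn 10.7, either way. A call with a gripper value outside its range is refused whole. The fingers move at their own pace and stop on an object; FORCE is the grip in N (left out, the last holds). Time passes only in rows, so rows that do not move let the fingers close, or fill a call up. It gives the time, the measured TCP pose, the force, the opening and the grip force at its end, in the units of the state.
- manip.sense(): the state, without advancing time (a new reading comes with each control period).
- manip.snapshot(name): name is "scene" or "top"; returns the picture (400x640x3 uint8, red, green, blue); there is no depth.
- manip.get_calibration(name): a dict with "K" (3x3 intrinsics, pixels), "rvec" (rotation vector, rad) and "tvec" (3), from world to camera coordinates, as OpenCV has them. Camera axes: x right, y down, z forward; pixel columns grow to the right and rows downward; lengths in m; the calibration is good to about 2 mm. A picture is of the moment at which its call begins. get_calibration takes no time and is no camera call.
- manip.sign_off(): hands the job in; it is judged then, once.
The state is a dict: "t": time; "q": joint angles; "qd": joint speeds; "tau": joint torques, N m; "tcp_pos": TCP position; "tool_rot": TCP orientation; "force": force on the tool from outside, world axes, zero at the start; "ft_torque": the same for the moment, N m; "finger_gap": opening from 0.0 (shut) to 1.0 (fully open); "gripper_force": force on a finger pad.
Only numpy, scipy, OpenCV 4.12 (cv2) and the standard library are available. Lean on these libraries where they do the work, as an engineer would, in place of code of your own. Each camera call takes 0.05 s, during which the arm holds its last target. There are 200 camera calls.

## Working session

There is one attempt and no reset: what is moved stays moved. The work goes in short steps, Python scripts to look and compute and a shell command to move; the robot and the scene stay as the last step left them, time stands still between calls to the robot, and variables do not carry over. Pictures are saved under pics/ and viewed, at most 12 in all, crops included, and the job is handed in when it is done.

```bash
mkdir -p pics; ls; python3 - <<'E'
from station import manip
import cv2
for n in("scene","top"):
    im=manip.snapshot(n); cv2.imwrite(f"pics/{n}0.png",im[:,:,::-1])
    c=manip.get_calibration(n); print(n,c)
s=manip.sense();print({k:s[k] for k in("t","tcp_pos","tool_rot","finger_gap")})
E
```

```text
pics
scene {'K': array([[379.71345533,   0.        , 318.25717572],
       [  0.        , 379.71345533, 206.56233942],
       [  0.        ,   0.        ,   1.        ]]), 'rvec': array([ 2.35807454, -0.53458713,  0.20960074]), 'tvec': array([-0.30324355,  0.43729635,  0.59478176])}
top {'K': array([[433.95238578,   0.        , 324.23522305],
       [  0.        , 433.95238578, 200.25982572],
       [  0.        ,   0.        ,   1.        ]]), 'rvec': array([ 2.12488796, -2.17968426,  0.12385717]), 'tvec': array([0.34414263, 0.47898785, 0.88355113])}
{'t': 0.1, 'tcp_pos': array([0.1656506 , 0.60194303, 0.23042412]), 'tool_rot': array([ 1.33981671e-01,  9.90983287e-01, -9.65502814e-04, -3.22479043e-04]), 'finger_gap': 0.9991074117835217}
```

View pics/top0.png

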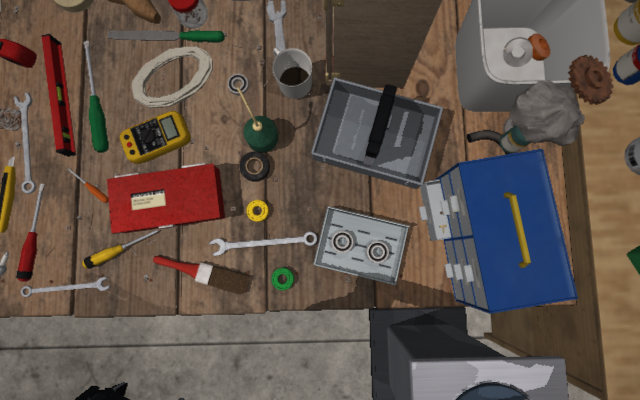

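View pics/scene0.png

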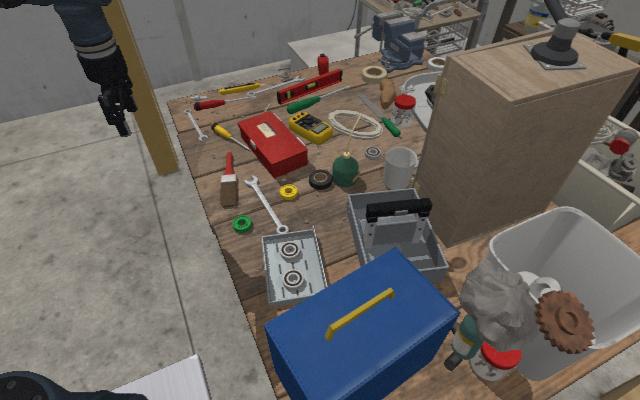

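The top view shows the bearings at about (342,241) and (379,251). The grip bar runs from (388,90) to (373,155), the tray is centred at (362,245), and the tote at (377,133). Next I turn these into positions.

```bash
cat > h.py <<'E'
from station import manip
import cv2, numpy as np
def cast(n,uv,z):
    c=manip.get_calibration(n);R=cv2.Rodrigues(c["rvec"])[0];C=-R.T@c["tvec"]
    d=R.T@np.linalg.inv(c["K"])@np.array([uv[0],uv[1],1.]);return C+d*(z-C[2])/d[2]
def proj(n,P):
    c=manip.get_calibration(n);return cv2.projectPoints(np.array(P,float).reshape(-1,1,3),c["rvec"],c["tvec"],c["K"],None)[0][:,0]
E
python3 - <<'E'
from h import *
im=cv2.imread("pics/top0.png");g=cv2.cvtColor(im,cv2.COLOR_BGR2GRAY)
m=np.zeros_like(g);m[80:165,355:405]=(im[80:165,355:405].max(2)<40)*255
cs=max(cv2.findContours(m,0,2)[0],key=cv2.contourArea)
r=cv2.minAreaRect(cs);print("bar",r)
b=cv2.boxPoints(r);P=np.array([cast("top",p,.143)for p in b]);print(P.round(3),P.mean(0).round(3))
for n,p in(("A",(342,241)),("B",(379,251))):print(n,cast("top",p,.017).round(4))
for n,p,z in(("trayTL",(328,207),.03),("trayTR",(410,222),.03),("trayBL",(314,265),.02),("trayBR",(400,283),.02),("toteTL",(333,80),.063),("toteTR",(441,108),.063),("toteBL",(313,152),.063),("toteBR",(418,186),.063),("oiler",(259,134),.05),("oiltip",(236,83),.187),("mug",(293,60),.09),("boxnear",(428,180),.1)):print(n,cast("top",p,z).round(3))
print(cast("scene",(290,250),.017),cast("scene",(293,280),.017))
cv2.imwrite("pics/c1.png",np.vstack([cv2.resize(im[75:295,300:450],(600,880))[:,:]])[:, :][:600] if 0 else cv2.resize(im[75:295,300:450],(408,598),interpolation=2))
s=cv2.imread("pics/scene0.png");cv2.imwrite("pics/c2.png",cv2.resize(s[180:310,255:455],(800,520),interpolation=2))
E
```

```text
bar ((386.42962646484375, 122.2493896484375), (25.541934967041016, 74.7255859375), 15.751173973083496)
[[0.558 0.254 0.143]
 [0.697 0.21  0.143]
 [0.682 0.164 0.143]
 [0.543 0.209 0.143]] [0.62  0.209 0.143]
A [0.4015 0.2965 0.017 ]
B [0.3786 0.2191 0.017 ]
trayTL [0.473 0.324 0.03 ]
trayTR [0.437 0.153 0.03 ]
trayBL [0.353 0.357 0.02 ]
trayBR [0.311 0.178 0.02 ]
toteTL [0.739 0.307 0.063]
toteTR [0.671 0.083 0.063]
toteBL [0.585 0.352 0.063]
toteBR [0.508 0.14  0.063]
oiler [0.63  0.466 0.05 ]
oiltip [0.687 0.485 0.187]
mug [0.773 0.388 0.09 ]
boxnear [0.514 0.127 0.1  ]
[0.40442839 0.2932524  0.017     ] [0.37952223 0.21707631 0.017     ]
```

View pics/c1.png

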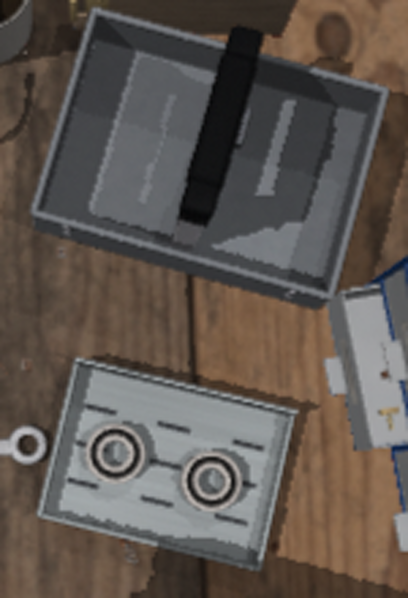

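View pics/c2.png

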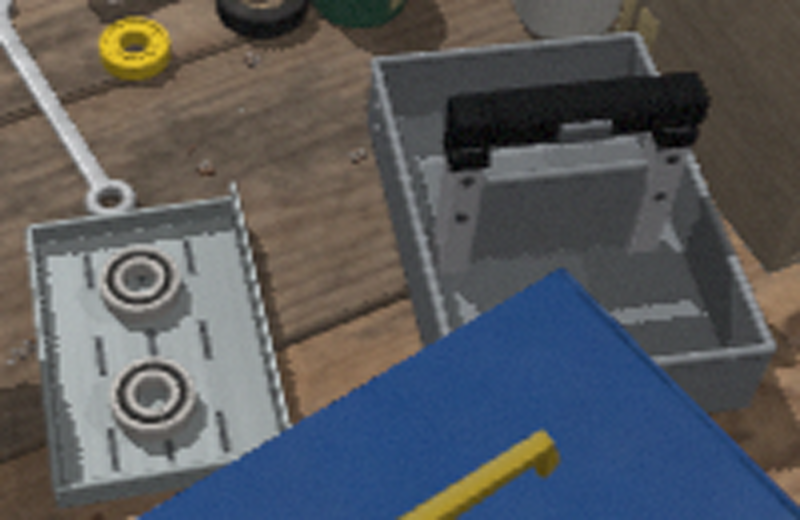

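```bash
python3 - <<'E'
from h import *
def tri(a,b):
    Ps=[]
    for n in("top","scene"):
        c=manip.get_calibration(n);Ps.append(c["K"]@np.c_[cv2.Rodrigues(c["rvec"])[0],c["tvec"]])
    X=cv2.triangulatePoints(Ps[0],Ps[1],np.array(a,float).reshape(2,1),np.array(b,float).reshape(2,1));return (X[:3]/X[3]).ravel().round(3)
print("boxcorner",tri((443,162),(395,252)),tri((462,307),(270,320)))
# bar top-edge corners  (crop coords->full); crop1 scale 408/150=2.72, crop2 scale 4
c1=lambda x,y:(300+x/2.72,75+y/2.72); c2=lambda x,y:(255+x/4,180+y/4)
print("near +y end / far",tri(c1(181,215),c2(447,97)),tri(c1(235,28),c2(700,75)))
for n,u in(("tn",c1(181,215)),("tn-y",c1(207,222)),("tf",c1(235,28)),("tf-y",c1(263,35))):print(n,cast("top",u,.143).round(3))
C=np.array([.626,.219,0]);y=np.radians(-17);ex=np.array([np.cos(y),np.sin(y),0]);ey=np.array([-np.sin(y),np.cos(y),0])
q=[C+ex*a+ey*b+[0,0,.063] for a in(-.085,.085) for b in(-.118,.118)]
print("pred tote corners top",proj("top",q).round(0),"scene",proj("scene",q).round(0))
q=[C+ex*a+ey*b+[0,0,.143] for a in(-.07,.07) for b in(-.013,.013)]
print("pred bar top",proj("top",q).round(0),"scene",proj("scene",q).round(0))
s=manip.sense();R=cv2.Rodrigues
from scipy.spatial.transform import Rotation as Ro
M=Ro.from_quat(s["tool_rot"]).as_matrix();print(M.round(3))
print("yaw of tool y",np.degrees(np.arctan2(M[1,1],M[0,1])))
E
```

```text
boxcorner [0.54  0.11  0.158] [0.282 0.09  0.151]
near +y end / far [0.563 0.248 0.142] [0.696 0.205 0.139]
tn [0.559 0.249 0.143]
tn-y [0.553 0.232 0.143]
tf [0.692 0.207 0.143]
tf-y [0.686 0.187 0.143]
pred tote corners top [[422. 185.]
 [311. 155.]
 [442. 107.]
 [333.  79.]] scene [[367. 277.]
 [345. 195.]
 [447. 267.]
 [411. 188.]]
pred bar top [[379. 156.]
 [365. 152.]
 [397.  86.]
 [384.  83.]] scene [[366. 212.]
 [363. 203.]
 [431. 205.]
 [427. 196.]]
[[-0.964  0.266 -0.001]
 [ 0.266  0.964 -0.002]
 [ 0.    -0.002 -1.   ]]
yaw of tool y 74.60053582524588
```

```bash
python3 -m handwheel '[[23.6,-30.7,-10,0,0,-9.2,0.72],[23.6,-30.7,-10,0,0,-9.2,0.72],[23.6,-30.7,-10,0,0,-9.2,0.72],[23.6,-30.7,-10,0,0,-9.2,0.72],[23.6,-30.7,-10,0,0,-9.2,0.72],[23.6,-30.7,-10,0,0,-9.2,0.72],[23.6,-30.7,-10,0,0,-9.2,0.72],[23.6,-30.7,-10,0,0,-9.2,0.72],[23.6,-30.7,-10,0,0,-9.2,0.72],[23.6,-30.7,-10,0,0,-9.2,0.72]]' 40
cat >> h.py <<'E'
from scipy.spatial.transform import Rotation as Ro
def st():
    s=manip.sense();M=Ro.from_quat(s["tool_rot"]).as_matrix()
    print("t",round(s["t"],2),"tcp",s["tcp_pos"].round(4),"yawY",np.degrees(np.arctan2(M[1,1],M[0,1])).round(1),"z",M[:,2].round(3),"F",np.round(s["force"],1),"gap",round(s["finger_gap"],3),"gf",np.round(s["gripper_force"],1),"q",np.round(s["q"],2))
E
python3 -c "
from h import *
st()"
```

```text
t: 1.35
tcp_pos: [0.4025, 0.2945, 0.1308]
tool_rot: [0.808, 0.59, -0.0, -0.0]
force: [-0.5, 0.4, 0.0]
finger_gap: 0.716
gripper_force: 0.0
t 1.35 tcp [0.4025 0.2945 0.1308] yawY -17.7 z [-0. -0. -1.] F [-0.5  0.4  0. ] gap 0.716 gf 0.0 q [0.41 0.52 1.84 0.   0.78 0.72]
```

```bash
python3 -m handwheel '[[0,0,-25,0,0,0,0.72],[0,0,-25,0,0,0,0.72],[0,0,-25,0,0,0,0.72],[0,0,-20,0,0,0,0.72],[0,0,-15,0,0,0,0.72],[0,0,-10,0,0,0,0.72],[0,0,-5,0,0,0,0.72],[0,0,0,0,0,0,0.4],[0,0,0,0,0,0,0.2],[0,0,0,0,0,0,0.2]]' 40; python3 -m handwheel '[[0,0,0,0,0,0,0.2],[0,0,0,0,0,0,0.2],[0,0,10,0,0,0,0.2],[0,0,10,0,0,0,0.2],[0,0,25,0,0,0,0.2],[0,0,25,0,0,0,0.2],[0,0,25,0,0,0,0.2],[0,0,25,0,0,0,0.2],[0,0,25,0,0,0,0.2],[0,0,0,0,0,0,0.2]]'
python3 -c "
from h import *
st()
im=np.hstack([manip.snapshot(n)[y:y+200,x:x+260,::-1] for n,y,x in(('top',80,260),('scene',150,200))])
cv2.imwrite('pics/g1.png',cv2.resize(im,(780,300)))"
```

```text
t: 2.6
tcp_pos: [0.4023, 0.2957, 0.0067]
tool_rot: [0.806, 0.592, 0.001, 0.0]
force: [-0.0, -0.1, 1.1]
finger_gap: 0.509
gripper_force: 40.9
t: 3.85
tcp_pos: [0.403, 0.2961, 0.1533]
tool_rot: [0.806, 0.592, 0.002, 0.001]
force: [0.2, -0.2, -0.8]
finger_gap: 0.514
gripper_force: 41.0
t 3.85 tcp [0.403  0.2961 0.1533] yawY -17.4 z [ 0.005  0.002 -1.   ] F [ 0.2 -0.2 -0.8] gap 0.514 gf 41.0 q [ 0.41  0.48  1.82 -0.    0.84  0.71]
```

View pics/g1.png

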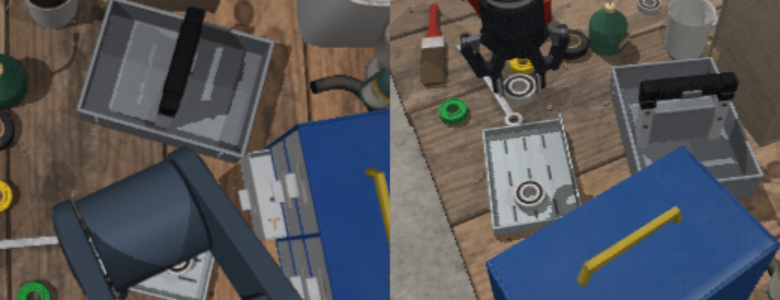

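```bash
python3 -m handwheel '[[30,-2,0,0,0,0,0.2],[30,-2,0,0,0,0,0.2],[30,-2,0,0,0,0,0.2],[30,-2,0,0,0,0,0.2],[30,-2,0,0,0,0,0.2],[30,-2,0,0,0,0,0.2],[30,-2,0,0,0,0,0.2],[31,-1,0,0,0,0,0.2],[0,0,-20,0,0,0,0.2],[0,0,-20,0,0,0,0.2]]'; python3 -m handwheel '[[0,0,-20,0,0,0,0.2],[0,0,-20,0,0,0,0.2],[0,0,-20,0,0,0,0.2],[0,0,-15,0,0,0,0.2],[0,0,-12,0,0,0,0.2],[0,0,-8,0,0,0,0.2],[0,0,-5,0,0,0,0.2],[0,0,0,0,0,0,0.2],[0,0,0,0,0,0,0.2],[0,0,0,0,0,0,0.2]]'
```

```text
t: 5.2
tcp_pos: [0.6406, 0.2801, 0.1081]
tool_rot: [0.806, 0.592, -0.002, -0.001]
force: [-0.2, 0.5, -1.0]
finger_gap: 0.509
gripper_force: 41.0
t: 6.45
tcp_pos: [0.6433, 0.2807, 0.0119]
tool_rot: [0.806, 0.592, 0.0, 0.0]
force: [-0.0, -0.3, -1.0]
finger_gap: 0.517
gripper_force: 41.0
```

```bash
python3 -m handwheel '[[0,0,-2,0,0,0,0.2],[0,0,0,0,0,0,0.2],[0,0,0,0,0,0,0.72],[0,0,0,0,0,0,0.72],[0,0,0,0,0,0,0.72],[0,0,10,0,0,0,0.72],[0,0,30,0,0,0,0.72],[0,0,35,0,0,0,0.72],[0,0,35,0,0,0,0.72],[0,0,35,0,0,0,0.72]]'; python3 -m handwheel '[[0,0,10,0,0,0,0.72],[-33,-8,0,0,0,0,0.72],[-33,-8,0,0,0,0,0.72],[-33,-8,0,0,0,0,0.72],[-33,-8,0,0,0,0,0.72],[-33,-8,0,0,0,0,0.72],[-33,-8,0,0,0,0,0.72],[-33,-8,0,0,0,0,0.72],[-33,-6,0,0,0,0,0.72],[0,0,-20,0,0,0,0.72]]'
python3 -c "
from h import *
st()
im=np.hstack([manip.snapshot(n)[y:y+200,x:x+260,::-1] for n,y,x in(('top',80,260),('scene',150,200))])
cv2.imwrite('pics/g2.png',cv2.resize(im,(780,300)))"
```

```text
t: 7.7
tcp_pos: [0.643, 0.2806, 0.1563]
tool_rot: [0.806, 0.592, 0.0, 0.0]
force: [0.7, -0.3, -0.2]
finger_gap: 0.72
gripper_force: 0.0
t: 8.95
tcp_pos: [0.3758, 0.218, 0.1444]
tool_rot: [0.806, 0.592, -0.001, -0.0]
force: [0.9, 0.1, -0.5]
finger_gap: 0.722
gripper_force: 0.0
t 8.95 tcp [0.3758 0.218  0.1444] yawY -17.4 z [-0.002 -0.    -1.   ] F [ 0.9  0.1 -0.5] gap 0.722 gf 0.0 q [0.27 0.43 1.98 0.   0.73 0.57]
```

View pics/g2.png

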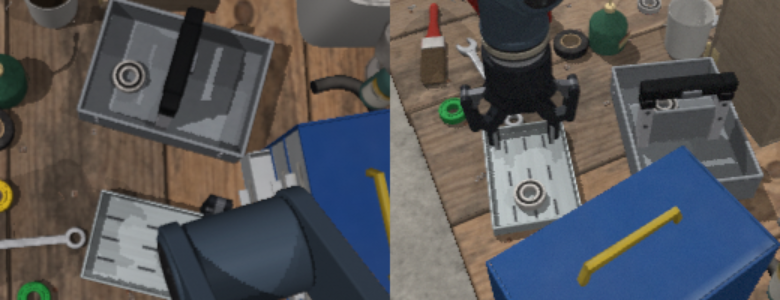

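```bash
python3 -m handwheel '[[0,0,-25,0,0,0,0.72],[0,0,-25,0,0,0,0.72],[0,0,-25,0,0,0,0.72],[0,0,-25,0,0,0,0.72],[0,0,-18,0,0,0,0.72],[0,0,-11,0,0,0,0.72],[0,0,-5,0,0,0,0.72],[0,0,0,0,0,0,0.72],[0,0,0,0,0,0,0.72],[0,0,0,0,0,0,0.4]]'
```

```text
t: 10.3
tcp_pos: [0.379, 0.2186, 0.0108]
tool_rot: [0.806, 0.592, 0.0, 0.0]
force: [0.2, 0.1, 16.9]
finger_gap: 0.526
gripper_force: 20.0
```

```bash
python3 -m handwheel '[[0,0,0,0,0,0,0.4],[0,0,0,0,0,0,0.4],[0,0,0,0,0,0,0.2],[0,0,0,0,0,0,0.2],[0,0,0,0,0,0,0.2],[0,0,0,0,0,0,0.2],[0,0,0,0,0,0,0.2],[0,0,0,0,0,0,0.2],[0,0,0,0,0,0,0.2],[0,0,0,0,0,0,0.2]]'
python3 -c "
from h import *
st()"
```

```text
t: 11.55
tcp_pos: [0.3791, 0.2186, 0.0114]
tool_rot: [0.806, 0.592, 0.001, 0.0]
force: [-0.9, 0.4, 8.3]
finger_gap: 0.501
gripper_force: 39.4
t 11.55 tcp [0.3791 0.2186 0.0114] yawY -17.4 z [ 0.001  0.    -1.   ] F [-0.9  0.4  8.3] gap 0.501 gf 39.4 q [ 0.27  0.72  2.05 -0.    0.36  0.57]
```

```bash
python3 -m handwheel '[[0,0,0,0,0,0,0.72],[0,0,0,0,0,0,0.72],[0,0,0,0,0,0,0.72],[0,0,-3,0,0,0,0.72],[0,0,-2,0,0,0,0.72],[0,0,0,0,0,0,0.3],[0,0,0,0,0,0,0.2],[0,0,0,0,0,0,0.2],[0,0,0,0,0,0,0.2],[0,0,0,0,0,0,0.2]]'
python3 -c "
from h import *
st()"
```

```text
t: 12.8
tcp_pos: [0.3789, 0.2185, 0.0055]
tool_rot: [0.806, 0.592, 0.0, 0.0]
force: [0.1, -0.5, 5.7]
finger_gap: 0.514
gripper_force: 40.5
t 12.8 tcp [0.3789 0.2185 0.0055] yawY -17.4 z [ 0. -0. -1.] F [ 0.1 -0.5  5.7] gap 0.514 gf 40.5 q [ 0.27  0.74  2.05 -0.    0.35  0.57]
```

```bash
python3 -m handwheel '[[0,0,8,0,0,0,0.2],[0,0,20,0,0,0,0.2],[0,0,30,0,0,0,0.2],[0,0,30,0,0,0,0.2],[0,0,30,0,0,0,0.2],[0,0,30,0,0,0,0.2],[20,0,2,0,0,0,0.2],[30,-2,0,0,0,0,0.2],[30,-4,0,0,0,0,0.2],[30,-5,0,0,0,0,0.2]]';python3 -m handwheel '[[30,-10,0,0,0,0,0.2],[30,-12,0,0,0,0,0.2],[30,-14,0,0,0,0,0.2],[30,-14,0,0,0,0,0.2],[8,0,0,0,0,0,0.2],[0,0,-15,0,0,0,0.2],[0,0,-15,0,0,0,0.2],[0,0,-15,0,0,0,0.2],[0,0,0,0,0,0,0.2],[0,0,0,0,0,0,0.2]]'
python3 -c "
from h import *
st()
im=np.hstack([manip.snapshot(n)[y:y+200,x:x+260,::-1] for n,y,x in(('top',40,300),('scene',100,260))])
cv2.imwrite('pics/g3.png',cv2.resize(im,(780,300)))"
```

```text
t: 14.05
tcp_pos: [0.4893, 0.2075, 0.1554]
tool_rot: [0.806, 0.592, -0.0, -0.0]
force: [-0.0, 0.3, -0.9]
finger_gap: 0.512
gripper_force: 41.1
t: 15.3
tcp_pos: [0.6169, 0.1577, 0.1103]
tool_rot: [0.806, 0.592, 0.0, 0.0]
force: [1.1, -0.3, -1.5]
finger_gap: 0.514
gripper_force: 41.1
t 15.3 tcp [0.6169 0.1577 0.1103] yawY -17.4 z [ 0.  0. -1.] F [ 1.1 -0.3 -1.5] gap 0.514 gf 41.1 q [0.08 0.69 1.5  0.   0.95 0.38]
```

View pics/g3.png

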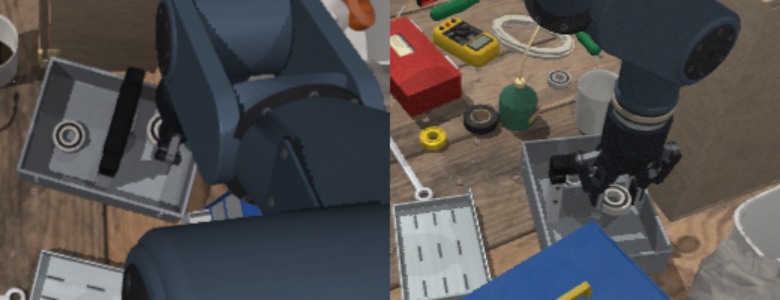

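```bash
python3 -m handwheel '[[0,0,-15,0,0,0,0.2],[0,0,-15,0,0,0,0.2],[0,0,-15,0,0,0,0.2],[0,0,-15,0,0,0,0.2],[0,0,-15,0,0,0,0.2],[0,0,-12,0,0,0,0.2],[0,0,-8,0,0,0,0.2],[0,0,-4,0,0,0,0.2],[0,0,0,0,0,0,0.2],[0,0,0,0,0,0,0.2]]'
```

```text
t: 16.65
tcp_pos: [0.6174, 0.1576, 0.0118]
tool_rot: [0.806, 0.592, 0.0, 0.0]
force: [0.6, 0.4, -0.8]
finger_gap: 0.512
gripper_force: 41.1
```

```bash
python3 -m handwheel '[[0,0,-2.5,0,0,0,0.2],[0,0,0,0,0,0,0.2],[0,0,0,0,0,0,0.7],[0,0,0,0,0,0,0.7],[0,0,0,0,0,0,0.7],[0,0,10,0,0,0,0.7],[0,0,30,0,0,0,0.7],[0,0,50,0,0,0,0.7],[0,0,50,0,0,0,0.7],[0,0,50,0,0,0,0.7]]'
python3 -m handwheel '[[0,0,30,0,0,10,0.7],[0,10,0,0,0,10,0.7],[0,10,0,0,0,10,0.7],[0,20,0,0,0,10,0.7],[0,20,0,0,0,10,0.7],[0,0,0,0,0,10,0.7],[0,0,0,0,0,10,0.7],[0,0,0,0,0,10,0.7],[0,0,0,0,0,10,0.7],[0,0,0,0,0,0,0.7]]'
python3 -c "
from h import *
st()
im=np.hstack([manip.snapshot(n)[y:y+200,x:x+260,::-1] for n,y,x in(('top',40,300),('scene',100,260))])
cv2.imwrite('pics/g4.png',cv2.resize(im,(780,300)))"
```

```text
t: 17.9
tcp_pos: [0.6168, 0.1575, 0.2012]
tool_rot: [0.806, 0.592, 0.0, 0.0]
force: [0.8, -0.1, -0.6]
finger_gap: 0.697
gripper_force: 0.0
t: 19.15
tcp_pos: [0.6168, 0.2176, 0.2294]
tool_rot: [0.152, 0.988, 0.0, 0.0]
force: [-0.3, -0.3, 0.6]
finger_gap: 0.698
gripper_force: 0.0
t 19.15 tcp [0.6168 0.2176 0.2294] yawY 72.5 z [ 0.001  0.    -1.   ] F [-0.3 -0.3  0.6] gap 0.698 gf 0.0 q [ 0.17  0.57  1.36  0.    1.21 -1.1 ]
```

View pics/g4.png

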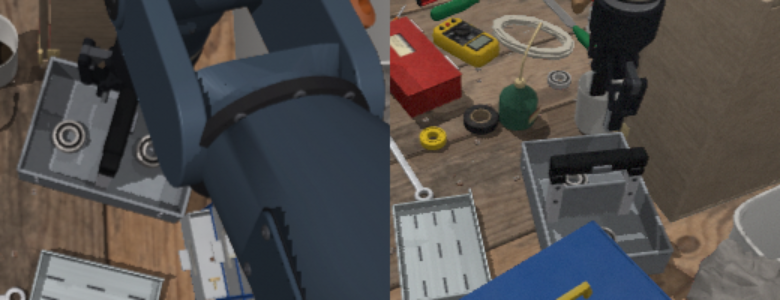

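```bash
python3 -c "
from h import *
im=cv2.imread('pics/scene0.png');
b=cast('scene',(401.2,211.7),.1375);print('button top-mid',b)
# grip mid = face + 18mm along tote +y
print('grip', b+.018*np.array([.292,.956,0]))
C=np.array([.625,.219,0]);ex=np.array([.956,-.292,0]);ey=np.array([.292,.956,0])
for d in ([.625,.219,0],[.62,.217,0]):
  q=[np.array(d)+ex*a+ey*b+[0,0,.143] for a in(-.07,.07) for b in(-.013,.013)]
  print(proj('top',q).round(1).tolist(),proj('scene',q).round(1).tolist())
s=manip.snapshot('scene');s=cv2.resize(s[170:230,375:445,::-1],(700,600),interpolation=cv2.INTER_CUBIC);cv2.imwrite('pics/b.png',s)"
```

```text
button top-mid [0.62525273 0.20125469 0.1375    ]
grip [0.63050873 0.21846269 0.1375    ]
[[378.6, 156.1], [365.2, 152.5], [397.2, 86.9], [384.0, 83.5]] [[365.9, 212.6], [363.1, 203.4], [430.6, 205.2], [426.5, 196.4]]
[[379.8, 158.7], [366.4, 155.1], [398.4, 89.4], [385.2, 85.9]] [[364.3, 214.0], [361.5, 204.8], [429.3, 206.6], [425.1, 197.7]]
```

View pics/b.png

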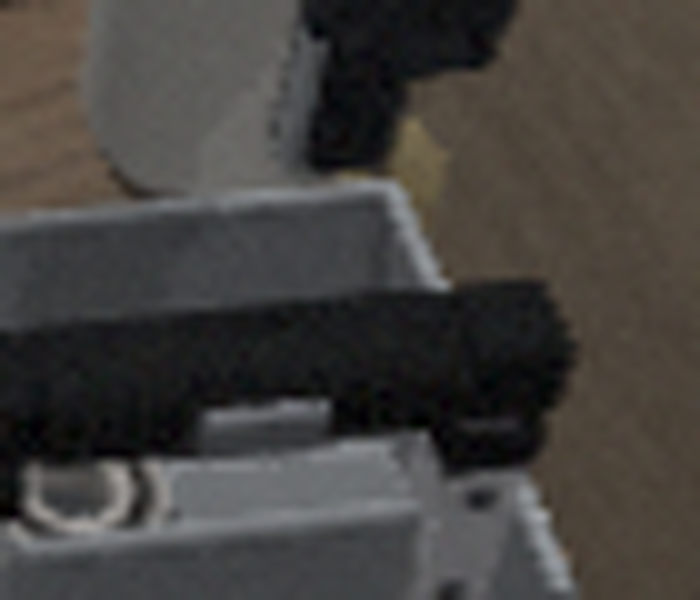

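Both bearings lie in the tote, and the button is on the bar's -y side at about (402,213) in the scene view. The grip is at about (0.627, 0.219).

```bash
python3 -m handwheel '[[10,1.5,0,0,0,0.5,0.7],[0,0,-20,0,0,0,0.7],[0,0,-20,0,0,0,0.7],[0,0,-20,0,0,0,0.7],[0,0,-18,0,0,0,0.7],[0,0,-15,0,0,0,0.7],[0,0,-15,0,0,0,0.7],[0,0,-10,0,0,0,0.7],[0,0,0,0,0,0,0.7],[0,0,0,0,0,0,0.7]]'
```

```text
t: 20.55
tcp_pos: [0.6275, 0.2191, 0.1113]
tool_rot: [0.147, 0.989, 0.0, 0.001]
force: [0.8, 0.2, -0.2]
finger_gap: 0.702
gripper_force: 0.0
```

```bash
python3 -m handwheel '[[0,0,0,0,0,0,0.4],[0,0,0,0,0,0,0.3],[0,0,0,0,0,0,0.1],[0,0,0,0,0,0,0.1],[0,0,0,0,0,0,0.1],[0,0,0,0,0,0,0.1],[0,0,0,0,0,0,0.1],[0,0,0,0,0,0,0.1],[0,0,0,0,0,0,0.1],[0,0,0,0,0,0,0.1]]' 80
python3 -c "
from h import *
st()"
```

```text
t: 21.8
tcp_pos: [0.6274, 0.219, 0.1119]
tool_rot: [0.147, 0.989, 0.0, 0.001]
force: [-1.1, -0.1, 6.2]
finger_gap: 0.29
gripper_force: 78.7
t 21.8 tcp [0.6274 0.219  0.1119] yawY 73.0 z [ 0.001  0.    -1.   ] F [-1.1 -0.1  6.2] gap 0.29 gf 78.7 q [ 0.17  0.72  1.42  0.    1.   -1.11]
```

```bash
python3 -m handwheel '[[0,0,2,0,0,0,0.1],[0,0,4,0,0,0,0.1],[0,0,5,0,0,0,0.1],[0,0,6,0,0,0,0.1],[0,0,6,0,0,0,0.1],[0,0,5,0,0,0,0.1],[0,0,4,0,0,0,0.1],[0,0,2,0,0,0,0.1],[0,0,0,0,0,0,0.1],[0,0,0,0,0,0,0.1]]'
python3 -c "
from h import *
st()
im=np.hstack([manip.snapshot(n)[y:y+200,x:x+260,::-1] for n,y,x in(('top',40,300),('scene',130,260))])
cv2.imwrite('pics/g5.png',cv2.resize(im,(780,300)))"
```

```text
t: 23.05
tcp_pos: [0.627, 0.219, 0.1453]
tool_rot: [0.147, 0.989, -0.0, 0.0]
force: [0.7, -0.4, 1.4]
finger_gap: 0.29
gripper_force: 78.8
t 23.05 tcp [0.627  0.219  0.1453] yawY 73.1 z [ 0. -0. -1.] F [ 0.7 -0.4  1.4] gap 0.29 gf 78.8 q [ 0.17  0.68  1.4  -0.    1.06 -1.11]
```

View pics/g5.png

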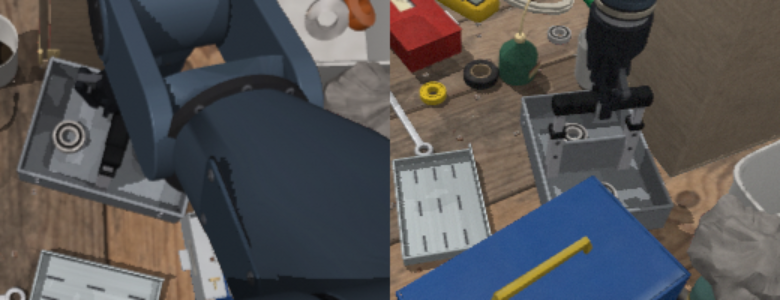

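```bash
python3 -m handwheel '[[0,0,5,0,0,0,0.1],[0,0,8,0,0,0,0.1],[0,0,9,0,0,0,0.1],[0,0,9,0,0,0,0.1],[0,0,9,0,0,0,0.1],[0,0,8,0,0,0,0.1],[0,0,7,0,0,0,0.1],[0,0,4,0,0,0,0.1],[0,0,2,0,0,0,0.1],[0,0,0,0,0,0,0.1]]'
python3 -m handwheel '[[0,0,1,0,0,0,0.1],[0,0,1,0,0,0,0.1],[0,0,1,0,0,0,0.1],[0,0,1,0,0,0,0.1],[0,0,1,0,0,0,0.1],[0,0,1,0,0,0,0.1],[0,0,1,0,0,0,0.1],[0,0,0,0,0,0,0.1],[0,0,0,0,0,0,0.1],[0,0,0,0,0,0,0.1]]' 100
```

```text
t: 24.4
tcp_pos: [0.6268, 0.219, 0.2061]
tool_rot: [0.147, 0.989, -0.0, -0.0]
force: [-0.8, -1.3, -0.5]
finger_gap: 0.293
gripper_force: 78.7
t: 25.65
tcp_pos: [0.6269, 0.219, 0.2128]
tool_rot: [0.147, 0.989, -0.0, -0.0]
force: [-0.3, -0.7, -8.6]
finger_gap: 0.289
gripper_force: 99.5
```

```bash
python3 -m handwheel '[[0,0,2,0,0,0,0.1],[0,0,4,0,0,0,0.1],[0,0,6,0,0,0,0.1],[0,0,7,0,0,0,0.1],[0,0,8,0,0,0,0.1],[0,0,7,0,0,0,0.1],[0,0,6,0,0,0,0.1],[0,0,4,0,0,0,0.1],[0,0,3,0,0,0,0.1],[0,0,1,0,0,0,0.1]]'
python3 -m handwheel '[[0,0,0,0,0,0,0.1],[0,0,0,0,0,0,0.1],[0,0,0,0,0,0,0.1],[0,0,0,0,0,0,0.1],[0,0,0,0,0,0,0.1],[0,0,0,0,0,0,0.1],[0,0,0,0,0,0,0.1],[0,0,0,0,0,0,0.1],[0,0,0,0,0,0,0.1],[0,0,0,0,0,0,0.1]]'
python3 -c "
from h import *
st()
im=np.hstack([manip.snapshot(n)[y:y+200,x:x+260,::-1] for n,y,x in(('top',40,300),('scene',130,260))])
cv2.imwrite('pics/g6.png',cv2.resize(im,(780,300)))"
```

```text
t: 26.9
tcp_pos: [0.6269, 0.2191, 0.2609]
tool_rot: [0.147, 0.989, 0.0, 0.0]
force: [-0.3, -0.3, -9.2]
finger_gap: 0.29
gripper_force: 99.5
t: 28.15
tcp_pos: [0.6269, 0.219, 0.2608]
tool_rot: [0.147, 0.989, -0.0, -0.0]
force: [-0.2, -0.1, -8.2]
finger_gap: 0.292
gripper_force: 99.5
t 28.15 tcp [0.6269 0.219  0.2608] yawY 73.1 z [-0. -0. -1.] F [-0.2 -0.1 -8.2] gap 0.292 gf 99.5 q [ 0.17  0.55  1.29 -0.    1.29 -1.11]
```

View pics/g6.png

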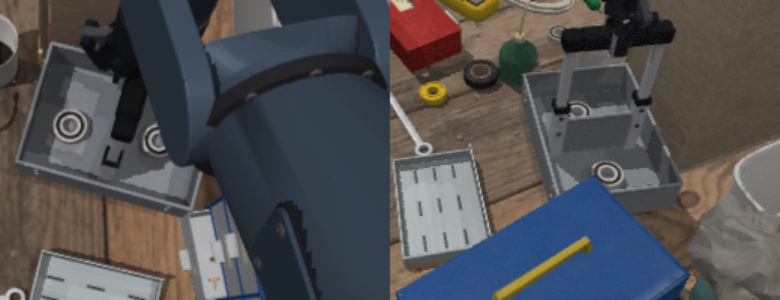

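The tote hangs level with the handle fully out and both bearings inside, and the tool carries about 8 N, so I'm handing it in.

```bash
python3 -c "
from station import manip
print(manip.sign_off())"
```

```text
the job is handed in; nothing more can be done
None
```

The job is handed in at about 28 s: both bearings are in the tote, one per bay, the handle is out to its last stop, and the tote is held level about 5 cm above the bench; the sign-off gave no verdict.

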